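# Balance the orbital shaker: clamp the twin bottle in its free bay

### The job

The shaker is loaded on one side only; balance it before it is switched on. Take from the bench the twin of the bottle that is already clamped on it, set it down gently, upright, in the empty clamp (draw that clamp's jaw back first if it leaves too little room) and slide the jaw up until the bottle is held snugly between both V pads, like the first. The first bottle must stay clamped as it is, and the other bottles stay standing where they are.

Things in the scene. Friction and masses are not known exactly. Their poses are not given: they have to be found in the camera images.
- bottle_1: White plastic bottle with a ribbed white screw cap, 67 mm in diameter, 157 mm tall, about 250 g: straight body to 104 mm, sloping shoulder, cap 46 mm in diameter from 125 to 157 mm above the underside. Origin: centre of its underside, z up. bottle_1 and bottle_2 are twins: one is clamped on the shaker at the start, the other stands on the bench
- bottle_2: White plastic bottle with a ribbed white screw cap, 67 mm in diameter, 157 mm tall, about 250 g: straight body to 104 mm, sloping shoulder, cap 46 mm in diameter from 125 to 157 mm above the underside. Origin: centre of its underside, z up. bottle_1 and bottle_2 are twins: one is clamped on the shaker at the start, the other stands on the bench
- glass_bottle: clear glass lab bottle with a blue cap, 69 mm in diameter, 177 mm tall. Origin: centre of its underside, z up. Stands on the bench
- amber_bottle: amber bottle with a pale cap, slimmer: 60 mm in diameter, 162 mm tall. Origin: centre of its underside, z up. Stands on the bench
- clamp_1: One of two identical sliding clamps side by side on the shaker deck, 212 x 124 mm; either may be the empty one. Origin: centre of its underside, 72 mm above the bench; x along the slide, away from the robot to its fixed stop; z up. A bottle stands on its 3 mm rubber mat, between the V pads of jaw (near) and stop (far), which reach 21 to 55 mm above the origin. Clear width between the rails 98 mm
- clamp_1_jaw (a joint): slide position of this clamp's jaw in m: 0 = drawn fully open towards the robot (jaw apex at x = -28 mm in the clamp's frame, 108 mm from the stop's apex), growing to 0.066 as it is pushed towards the stop; about 0.034 with a 67 mm bottle held. It stays where it is left (friction about 3 N)
- clamp_1_jaw_grip (a point): middle of the jaw's upright black grip (24 mm in diameter, from 25 to 69 mm above the clamp's origin; this point at 55 mm), 56 mm behind the jaw's apex; it moves with the jaw. The jaw's cross-beam under it has its top 25 mm above the clamp's origin
- clamp_1_jaw_v (a point): apex of the V pad on this clamp's jaw, 38 mm above the clamp's origin, moving with it; axes as the clamp's. Same V as the stop, mouth towards the stop: a 67 mm bottle touching both faces has its centre 37 mm from the apex
- clamp_1_stop (a point): apex of this clamp's fixed V stop, at x = +80 mm and 38 mm above the clamp's origin; axes as the clamp's. V faces 44 mm long, 25 degrees off square, mouth towards the robot: a 67 mm bottle touching both has its centre 37 mm from the apex
- clamp_2: One of two identical sliding clamps side by side on the shaker deck, 212 x 124 mm; either may be the empty one. Origin: centre of its underside, 72 mm above the bench; x along the slide, away from the robot to its fixed stop; z up. A bottle stands on its 3 mm rubber mat, between the V pads of jaw (near) and stop (far), which reach 21 to 55 mm above the origin. Clear width between the rails 98 mm
- clamp_2_jaw (a joint): slide position of this clamp's jaw in m: 0 = drawn fully open towards the robot (jaw apex at x = -28 mm in the clamp's frame, 108 mm from the stop's apex), growing to 0.066 as it is pushed towards the stop; about 0.034 with a 67 mm bottle held. It stays where it is left (friction about 3 N)
- clamp_2_jaw_grip (a point): middle of the jaw's upright black grip (24 mm in diameter, from 25 to 69 mm above the clamp's origin; this point at 55 mm), 56 mm behind the jaw's apex; it moves with the jaw. The jaw's cross-beam under it has its top 25 mm above the clamp's origin
- clamp_2_jaw_v (a point): apex of the V pad on this clamp's jaw, 38 mm above the clamp's origin, moving with it; axes as the clamp's. Same V as the stop, mouth towards the stop: a 67 mm bottle touching both faces has its centre 37 mm from the apex
- clamp_2_stop (a point): apex of this clamp's fixed V stop, at x = +80 mm and 38 mm above the clamp's origin; axes as the clamp's. V faces 44 mm long, 25 degrees off square, mouth towards the robot: a 67 mm bottle touching both has its centre 37 mm from the apex
Not all that is in view belongs to the job. Leave any pink or turquoise look-alike of the glass_bottle alone.

How it is judged:
By the outcome, as a careful person would: the job done as asked, in the order asked, and still so for the second after the job is handed in, with the robot touching nothing.
It also fails if it takes over 64 s, if anything falls off the work surface, if the arm or the gripper's body presses on something with over 40 N, if the wrist force passes 120 N, or if a joint passes its speed limit or range.

### The arm

A 6-joint arm with a two-finger parallel gripper is mounted at the origin on a cart in front of the work surface, level with it; the furniture and walls round the work are solid. World frame = base frame: x ahead of the robot, y to its left, z up, the work surface at z = 0. Lengths are in m, angles in rad, forces in N, time in s.
With the tool pointing down it reaches from about 0.375 to 0.75 m from the base axis. Payload 9 kg.
Tool frame: the origin (TCP) lies midway between the tips of the shut fingers; the grasp point (between the pads) lies 19 mm behind it; z points along the fingers, y is the direction in which the jaws open and shut (so a half turn about z gives the same grasp; the last joint's range is limited). The gripper opens to 85 mm and grips with 20 to 120 N. Pads are 22 mm wide; open, the fingers measure 114 mm over their backs; the gripper's body (76 mm by 85 mm) begins 54 mm behind the grasp point. The pads swing forward as they close: fully open they stand 13 mm farther back than shut.
Start: joints at [1.107, 0.104, 0.097, 1.564, 0, 1.353], TCP at [0.146, 0.582, 0.231] pointing down, gripper open.
Joint ranges: [-2.99, 2.99], [-0.84, 1.86], [-1.1, 1.16], [-1.84, 2.11], [-1.51, 1.56], [-3.14, 3.14]. Speed limits (rad/s): [2.22, 2.22, 2.57, 3.14, 3.14, 3.14].

### API

Orientations are given as a rotation vector (axis times angle).
In Python, from plant import * gives the robot as it stands.
- The arm moves only by the tool servo_tool, never from a script. Its argument "steps" is a list of rows, each an object with "hand": the opening, from 0 (shut) to 1 (fully open); "dp": the shift along the tool's x, y, z in units of 30 mm (1.0 is 30 mm), a list of three; "angular": the turn, a rotation vector about the tool's x, y, z in units of 6 degrees (1.0 is 6 degrees), a list of three. A call has 1 to 20 rows; each row is the pose to reach, as a shift and turn from the pose measured when the call began, along the tool's axes at that moment; what a row does not reach only later rows make up. A row lasts 1/10 s, in which the tool goes at most 50 mm and 8.59 degrees, less where a joint would pass 70% of its speed; a pose out of reach is approached as far as the arm can. A call with a gripper value outside its range is refused whole. The fingers move at their own pace and stop on an object; "newtons" is the grip in N (left out, the last holds). Time passes only in rows, so rows that repeat a pose let the fingers close. It gives the time, the measured TCP pose, the force and the opening at its end, in the units of the state.
- observe(): the state, without advancing time (a new reading comes with each control period).
- camera(name): name is "scene" or "top"; returns the picture (480x640x3 uint8, blue, green, red); there is no depth.
- get_calibration(name): a dict with "mtx" (3x3 intrinsics, pixels), "R" (3x3) and "t" (3): a world point X has camera coordinates R X + t. Camera axes: x right, y down, z forward; pixel columns grow to the right and rows downward; lengths in m; the calibration is good to about 2 mm. A picture is of the moment at which its call begins. get_calibration takes no time and is no camera call.
- close_job(): hands the job in, once; it reports no verdict.
The state is a dict: "t": time; "qpos": joint angles; "qd": joint speeds; "effort": joint torques, N m; "position": TCP position; "eef_rot": TCP orientation; "force": force on the tool from outside, world axes, zero at the start; "torque": the same for the moment, N m; "finger_gap": opening from 0.0 (shut) to 1.0 (fully open).
Only numpy, scipy, OpenCV 4.12 (cv2) and the standard library are available. Lean on these libraries where they do the work, as an engineer would, in place of code of your own. Each camera call takes 0.05 s, during which the arm holds its last target.

## Working session

There is one attempt and no reset: what is moved stays moved. The work goes in short steps, Python scripts to look and compute and a tool call to move; the robot and the scene stay as the last step left them, time stands still between calls to the robot, and variables do not carry over. Pictures are saved under pics/ and viewed, and the job is handed in when it is done.

Besides the shell and the picture viewer there is one more tool, called after "Call:" in YAML: its name, and indented under it one key for each argument. servo_tool: Moves the arm, as the interface text tells. Its arguments: {"type":"object","properties":{"steps":{"type":"array","items":{"type":"object","properties":{"hand":{"type":"number"},"dp":{"type":"array","items":{"type":"number"}},"angular":{"type":"array","items":{"type":"number"}}}}},"newtons":{"type":"number"}},"required":["steps"]}

```bash
ls; mkdir -p pics; python3 - <<'E'
from plant import *
import cv2
for n in("scene","top"):
    cv2.imwrite(f"pics/{n}0.png",camera(n)); c=get_calibration(n); print(n,c)
print(observe())
E
```

```text
pics
scene {'mtx': array([[610.45411668,   0.        , 318.94742674],
       [  0.        , 610.45411668, 235.906206  ],
       [  0.        ,   0.        ,   1.        ]]), 'R': array([[ 0.56029302, -0.82829084, -0.00245233],
       [-0.34576007, -0.23119514, -0.90939473],
       [ 0.75267636,  0.51037544, -0.41592692]]), 't': array([-0.40235757,  0.29738935,  0.97433488])}
top {'mtx': array([[456.23144495,   0.        , 310.38193613],
       [  0.        , 456.23144495, 240.82391076],
       [  0.        ,   0.        ,   1.        ]]), 'R': array([[-0.02197527, -0.997506  ,  0.06707353],
       [-0.9852715 ,  0.01022826, -0.17069109],
       [ 0.16957935, -0.06983662, -0.98303901]]), 't': array([-0.06058556,  0.6621587 ,  1.09813743])}
{'t': 0.1, 'qpos': array([1.10731511e+00, 1.04616320e-01, 9.65492179e-02, 1.56388602e+00,
       1.15417360e-05, 1.35308391e+00]), 'qd': array([ 0.00010461, -0.00191307,  0.00265342, -0.00023863,  0.00192793,
       -0.00179257]), 'effort': array([ 6.99268130e-03, -5.58205891e+01,  5.04721212e+01,  1.29957331e-02,
       -2.22213148e-04,  1.41030151e-05]), 'position': array([0.14584332, 0.58170673, 0.2306149 ]), 'eef_rot': array([-3.85033112e-01, -3.11750779e+00,  1.70643726e-03]), 'force': array([ 0.11011775, -0.3149213 ,  0.5912542 ]), 'torque': array([ 0.04507347, -0.02245008, -0.00060902]), 'finger_gap': 1.002080834616293}
```

View pics/scene0.png

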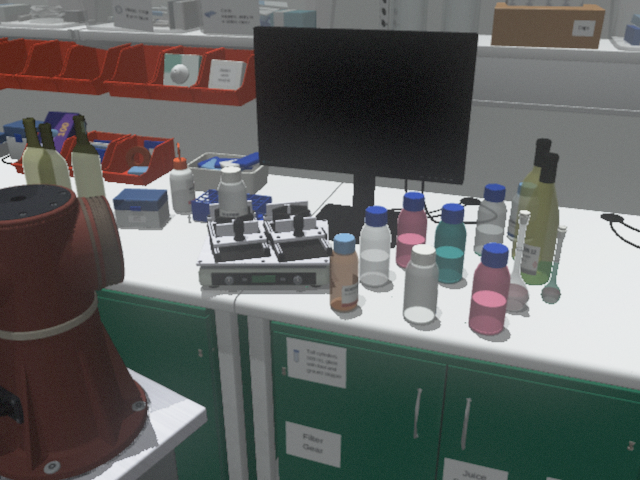

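View pics/top0.png

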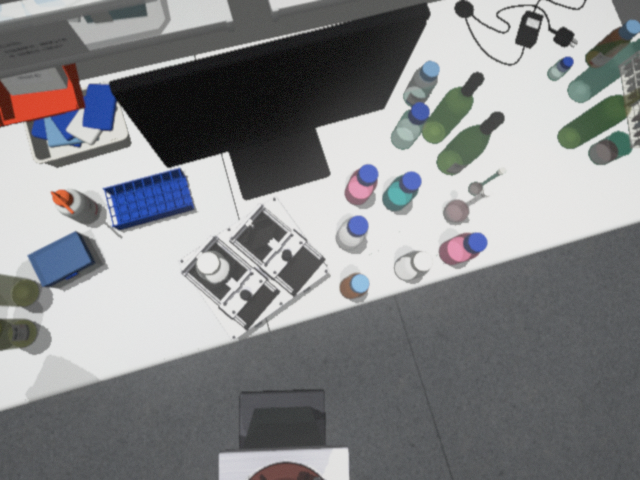

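The twin on the bench should be the white-capped white bottle, at scene (421,285) and top (412,265). These could be mistaken for it:
- the clamped twin, scene (232,190), top (210,265)
- the clear bottle with a blue cap, scene (375,247), top (352,232)
- the amber bottle, scene (344,275), top (354,286)
- the white squeeze bottle with an orange tip, scene (182,187)
- the pink and turquoise look-alikes

I'll check it in a close crop.

```bash
cat > h.py <<'E'
import numpy as np, cv2
from plant import *
def proj(n,X):
    c=get_calibration(n); p=c["mtx"]@(c["R"]@np.asarray(X,float).T+np.array(c["t"])[:,None] if np.ndim(X)>1 else c["R"]@np.asarray(X,float)+c["t"])
    return (p[:2]/p[2]).T
def ray(n,px,z):
    c=get_calibration(n); d=c["R"].T@np.linalg.inv(c["mtx"])@np.array([px[0],px[1],1.]); o=-c["R"].T@c["t"]
    return o+d*(z-o[2])/d[2]
E
python3 - <<'E'
from h import *
s=cv2.imread("pics/scene0.png");t=cv2.imread("pics/top0.png")
cv2.imwrite("pics/c1.png",cv2.resize(s[140:340,180:540],None,fx=2.2,fy=2.2,interpolation=2))
cv2.imwrite("pics/c2.png",cv2.resize(t[185:345,170:350],None,fx=3.7,fy=3.7,interpolation=2))
cv2.imwrite("pics/c3.png",cv2.resize(t[200:310,320:500],None,fx=4,fy=4,interpolation=2))
for p in [(.146,.582,.231),(0,0,0),(.5,0,0)]: print(proj("top",p),proj("scene",p))
E
```

```text
[-25.10778566 499.48121032] [-62.56070834 189.49111783]
[285.21110111 515.9239249 ] [ 66.85664853 422.23080112]
[282.77757998 306.20554011] [263.7125591  292.17979662]
```

View pics/c1.png

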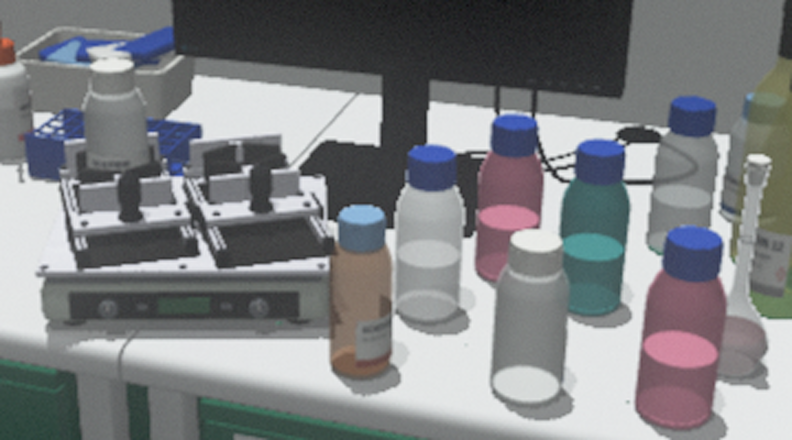

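View pics/c2.png

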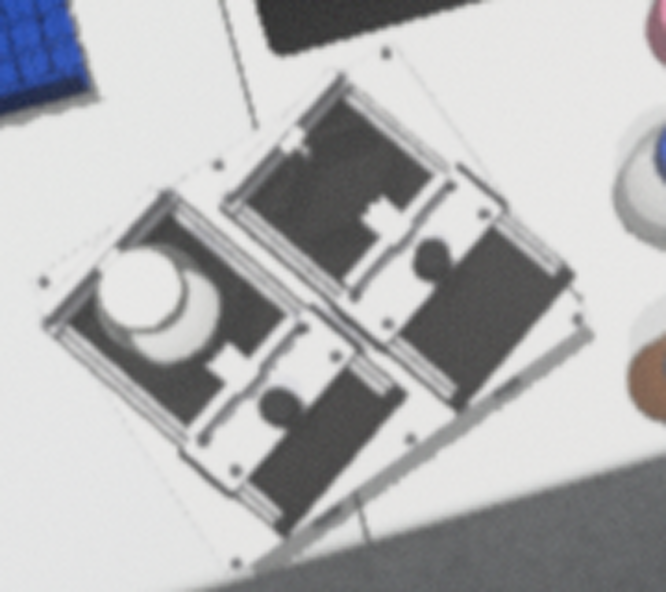

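View pics/c3.png

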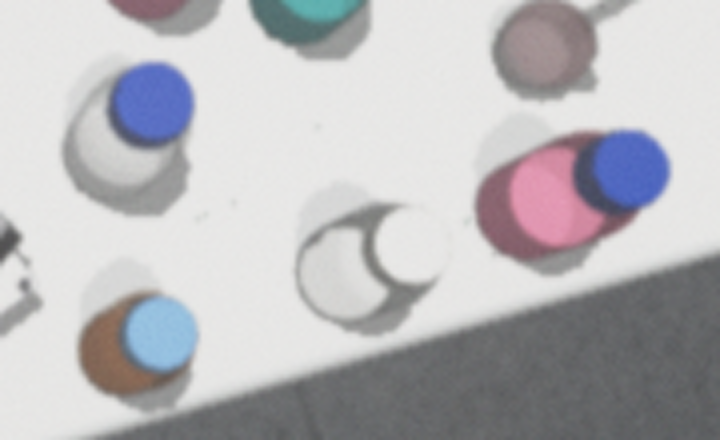

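```bash
python3 - <<'E'
from h import *
f=lambda x,y:(x/3.7+170-.5,y/3.7+185-.5)
def P(l,px,z,n="top"): print(l,np.round(ray(n,px,z),4))
P("capB top",(408/4+320-.4,245/4+200-.4),.157); P("capB scene",(538/2.2+180-.3,240/2.2+140-.3),.157,"scene")
P("capA top",f(142,290),.232); P("capA scene",(112/2.2+180-.3,69/2.2+140-.3),.232,"scene")
P("glass",(152/4+320,104/4+200),.177);P("glass s",(433/2.2+180,154/2.2+140),.177,"scene")
P("amber",(161/4+320,334/4+200),.162);P("amber s",(362/2.2+180,215/2.2+140),.162,"scene")
P("pink",(623/4+320,169/4+200),.177)
for l,p in dict(far=(386,53),left=(43,282),near=(236,563),right=(578,320),mid=(218,164),mid2=(411,438)).items(): P(l,f(*p),.072)
P("gripR",f(432,258),.141);P("gripL",f(279,407),.141)
for l,p in dict(stopRl=(230,207),stopRr=(345,80),stopLl=(47,325),stopLr=(170,195)).items(): P(l,f(*p),.127)
E
```

```text
capB top [ 0.594  -0.3241  0.157 ]
capB scene [ 0.5958 -0.3308  0.157 ]
capA top [0.5865 0.1578 0.232 ]
capA scene [0.578 0.147 0.232]
glass [ 0.6742 -0.1736  0.177 ]
glass s [ 0.6764 -0.1796  0.177 ]
amber [ 0.5431 -0.1761  0.162 ]
amber s [ 0.544  -0.1803  0.162 ]
pink [ 0.6334 -0.449   0.177 ]
far [0.7678 0.0201 0.072 ]
left [0.6128 0.247  0.072 ]
near [0.4281 0.1196 0.072 ]
right [ 0.5824 -0.1069  0.072 ]
mid [0.6913 0.1333 0.072 ]
mid2 [0.506  0.0058 0.072 ]
gripR [ 0.6158 -0.0084  0.141 ]
gripL [0.5241 0.0872 0.141 ]
stopRl [0.6522 0.1195 0.127 ]
stopRr [0.735  0.0462 0.127 ]
stopLl [0.5785 0.2323 0.127 ]
stopLr [0.6603 0.1574 0.127 ]
```

```bash
cat >> h.py <<'E'
def circ(c,r,z,n=40):
    a=np.linspace(0,2*np.pi,n); return np.c_[c[0]+r*np.cos(a),c[1]+r*np.sin(a),np.full(n,z)]
def clampT(c,yaw):
    R=np.array([[np.cos(yaw),-np.sin(yaw)],[np.sin(yaw),np.cos(yaw)]])
    return lambda P:np.c_[(np.asarray(P)[:,:2]@R.T)+np.array(c),np.asarray(P)[:,2]+.072]
def polys(cl,bots,yaw,b0=()):
    out=[]
    for c,j in cl:
        T=clampT(c,yaw)
        out.append((T(np.array([[-.106,-.062,0],[.106,-.062,0],[.106,.062,0],[-.106,.062,0],[-.106,-.062,0]])),(0,0,255)))
        h=.04; w=.044*np.cos(np.radians(25)); d=.044*np.sin(np.radians(25))
        out.append((T([[.08-d,-w,.055],[.08,0,.055],[.08-d,w,.055]]),(255,0,0)))
        a=-.028+j; out.append((T([[a+d,-w,.055],[a,0,.055],[a+d,w,.055]]),(255,0,0)))
        out.append((T(circ((a-.056,0),.012,.069)),(0,255,0)))
    for b,z0 in bots:
        for r,z in((.0335,0),(.0335,.104),(.023,.125),(.023,.157)): out.append((circ(b,r,z0+z),(255,0,255)))
    return out
def overlay(n,img,pl,box,k):
    x0,y0,x1,y1=box; im=cv2.resize(img[y0:y1,x0:x1],None,fx=k,fy=k,interpolation=2)
    for p,col in pl:
        q=(proj(n,p)+.5-[x0,y0])*k-.5
        cv2.polylines(im,[np.round(q*8).astype(np.int32)],False,col,1,cv2.LINE_AA,3)
    return im
E
cat > ov.py <<'E'
from h import *
yaw=.604; ax=np.array([np.cos(yaw),np.sin(yaw)])
R=np.array([.635,.016]);L=np.array([.5606,.1238])
pl=polys([(R,.054),(L,.034)],[((.595,-.3265),0),(L+.043*ax,.075),((.675,-.176),0),((.5435,-.178),0)],yaw)
t=cv2.imread("pics/top0.png");s=cv2.imread("pics/scene0.png")
cv2.imwrite("pics/o1.png",overlay("top",t,pl,(170,185,350,345),4.2))
cv2.imwrite("pics/o2.png",overlay("scene",s,pl,(190,150,350,300),4))
cv2.imwrite("pics/o3.png",np.hstack([overlay("top",t,pl,(370,220,470,310),4),overlay("scene",s,pl,(380,235,480,325),4)]))
E
python3 ov.py
```

```text
(no output)
```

View pics/o1.png

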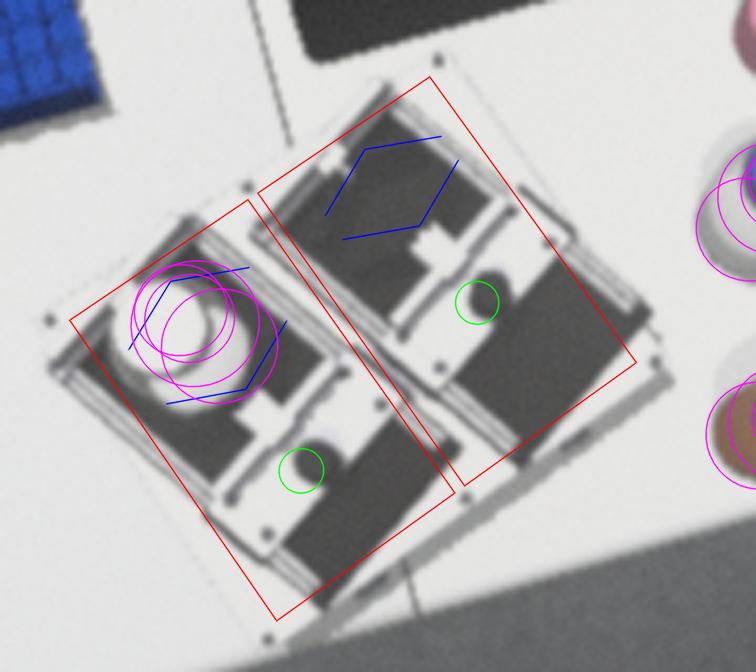

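View pics/o2.png

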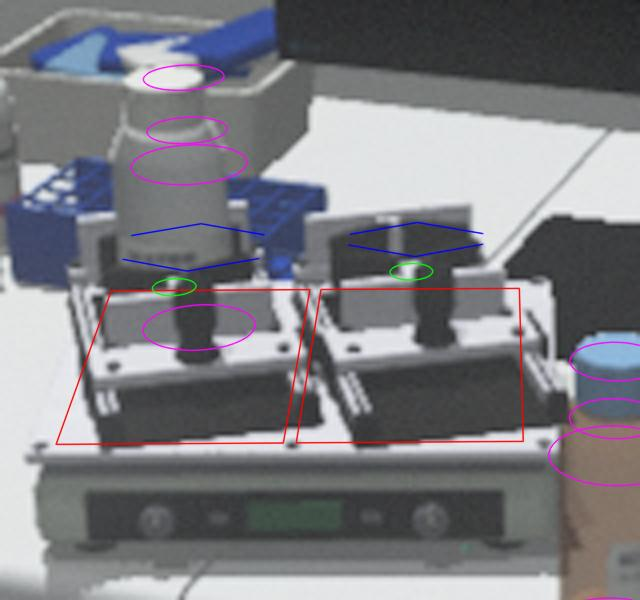

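View pics/o3.png

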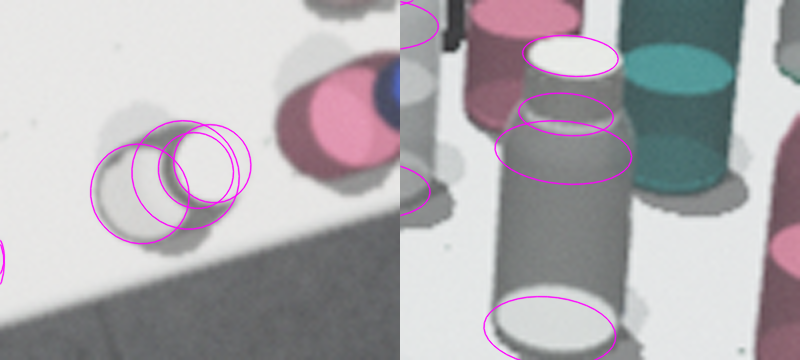

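```bash
python3 - <<'E'
from h import *
t=cv2.imread("pics/top0.png");s=cv2.imread("pics/scene0.png")
def crop(im,x0,y0,w,h,k):
    c=cv2.resize(im[y0:y0+h,x0:x0+w],None,fx=k,fy=k,interpolation=cv2.INTER_CUBIC)
    for i in range(0,w,10):
        cv2.line(c,(i*k,0),(i*k,4 if i%50 else 10),(0,0,255),1); cv2.putText(c,str(x0+i),(i*k,18),0,.3,(0,0,255))
    for i in range(0,h,10):
        cv2.line(c,(0,i*k),(5,i*k),(0,0,255),1); cv2.putText(c,str(y0+i),(6,i*k+4),0,.3,(0,0,255))
    return c
cv2.imwrite("pics/d1.png",np.hstack([crop(t,390,240,50,50,8),crop(s,395,240,50,90,8)[:,:400][:720:1][:400]]))
cv2.imwrite("pics/d2.png",crop(s,395,240,50,90,6))
E
```

```text
(no output)
```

View pics/d1.png

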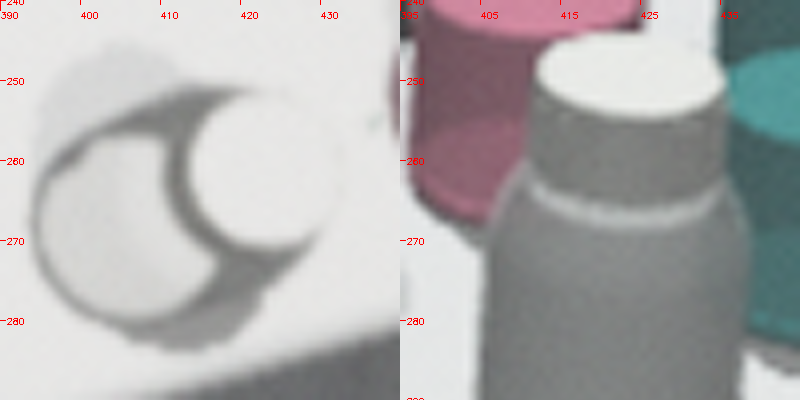

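View pics/d2.png

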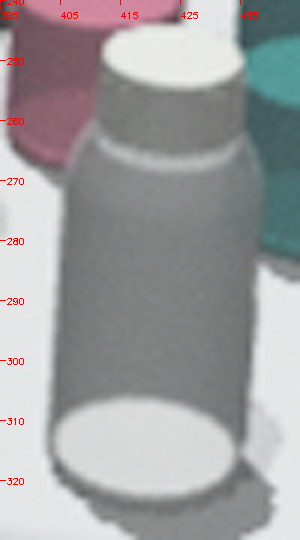

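```bash
python3 - <<'E'
from h import *
from scipy.optimize import least_squares
def tri(a,b):
    def r(X): return np.r_[proj("top",X)-a,proj("scene",X)-b]
    s=least_squares(r,[.6,-.1,.1]); return np.round(s.x,4),np.round(s.fun,1)
print("capB",tri((422,261.3),(423.9,249.2)))
print("baseB",tri((405,268),(418.5,314.5)))
print("capA",tri((142/3.7+169.6,290/3.7+184.6),(112/2.2+179.7,69/2.2+139.7)))
f=lambda x,y:(x/4.2+170-.5,y/4.2+185-.5); g=lambda x,y:(x/4+190-.5,y/4+150-.5)
print("gripR",tri(f(491,294),g(434,273)))
print("gripL",tri(f(317,463),g(196,288)))
print("deck near",tri(f(268,640),g(40,446)))
print("deck right",tri(f(655,362),g(546,441)))
print("amber cap",tri((161/4+320,334/4+200),(362/2.2+180,215/2.2+140)))
print("glass cap",tri((152/4+320,104/4+200),(433/2.2+180,154/2.2+140)))
print("pink cap",tri((628/4+320,169/4+200),(694/2.2+180,240/2.2+140)))
E
```

```text
capB (array([ 0.5949, -0.3283,  0.1551]), array([ 1.1, -0.8, -1.1,  0.3]))
baseB (array([ 0.5954, -0.328 ,  0.0063]), array([ 0.7, -0.5, -0.6,  0.2]))
capA (array([0.5876, 0.1576, 0.2273]), array([ 0.4, -0.3, -0.6,  0. ]))
gripR (array([ 0.6165, -0.0102,  0.1399]), array([ 0.6, -0.5, -0.8,  0.1]))
gripL (array([0.5245, 0.0859, 0.1408]), array([ 0.5, -0.5, -0.7,  0. ]))
deck near (array([0.4285, 0.1185, 0.074 ]), array([ 0.4, -0.4, -0.5, -0. ]))
deck right (array([ 0.5841, -0.1076,  0.075 ]), array([ 0.6, -0.5, -0.7,  0.1]))
amber cap (array([ 0.5445, -0.1781,  0.1609]), array([ 0.7, -0.6, -0.8,  0.2]))
glass cap (array([ 0.6765, -0.1765,  0.1756]), array([ 1.1, -0.8, -1.3,  0.3]))
pink cap (array([ 0.6351, -0.4556,  0.1735]), array([ 0.8, -0.5, -0.7,  0.3]))
```

```bash
cat > ov.py <<'E'
from h import *
yaw=.845; ax=np.array([np.cos(yaw),np.sin(yaw)])
A=np.array([.5876,.1572])
L=A-.043*ax; R=L+.1366*np.array([.567,-.824])
gR=np.array([.6165,-.0102]); j=(gR-R)@ax+.084; print(L,R,j,(gR-R)@[-ax[1],ax[0]])
pl=polys([(R,j),(L,.034)],[((.595,-.328),0),(A,.075),((.6765,-.1765),0),((.5445,-.178),0)],yaw)
t=cv2.imread("pics/top0.png");s=cv2.imread("pics/scene0.png")
cv2.imwrite("pics/o1.png",overlay("top",t,pl,(170,185,350,345),4.2))
cv2.imwrite("pics/o2.png",overlay("scene",s,pl,(190,150,350,300),4))
E
python3 ov.py
```

```text
[0.55905955 0.12503724] [0.63651175 0.01247884] 0.0537544534809835 -8.444246909014214e-05
```

View pics/o1.png

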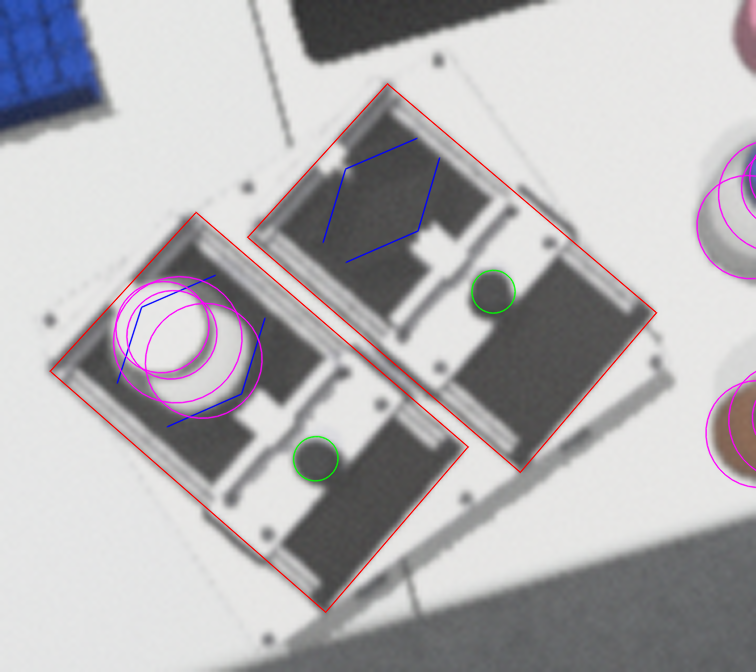

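View pics/o2.png

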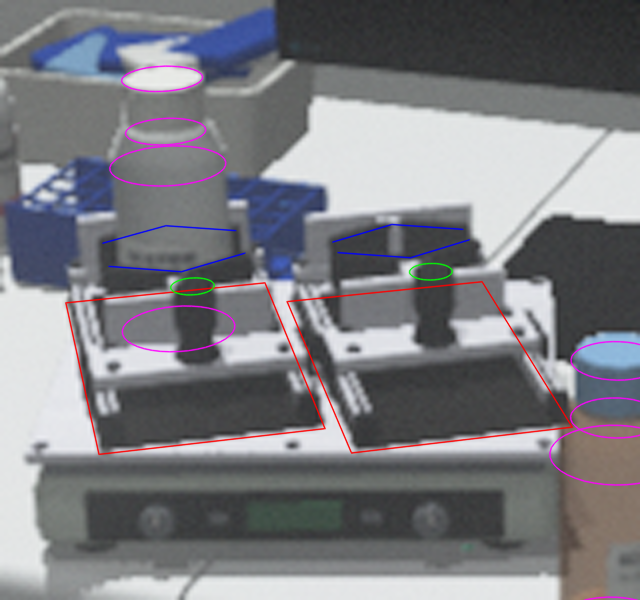

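The overlay fits well: both clamps lie at yaw 0.845, and the right one is empty with its jaw at about 0.054, so it needs drawing back. The crop confirms that the white-capped bottle at (0.595, -0.328) is the twin. Next I'll plan the moves.

```bash
cat >> h.py <<'E'
from scipy.spatial.transform import Rotation as Ro
def rel(pos,ty):
    """ty: world heading of tool y (mod pi)"""
    o=observe(); R0=Ro.from_rotvec(o["eef_rot"]); p=np.array(o["position"])
    best=None
    for k in(0,1):
        y=np.array([np.cos(ty+k*np.pi),np.sin(ty+k*np.pi),0]); z=np.array([0,0,-1.]); x=np.cross(y,z)
        w=(R0.inv()*Ro.from_matrix(np.c_[x,y,z])).as_rotvec()
        if best is None or np.linalg.norm(w)<np.linalg.norm(best): best=w
    y0=R0.as_matrix()[:,1]
    print("t",round(o["t"],2),"pos",np.round(p,4),"ty",round(np.arctan2(y0[1],y0[0]),3),"F",np.round(o["force"],1),"gap",round(o["finger_gap"],3),"q",np.round(o["qpos"],2))
    print("dp",np.round(R0.inv().apply(np.array(pos)-p)/.03,3),"ang",np.round(np.degrees(best)/6,3),"rows>=",np.linalg.norm(np.array(pos)-p)/.05)
    return R0
E
python3 - <<'E'
from h import *
rel((.6165,-.0102,.33),.845+np.pi/2)
rel((.6165,-.0102,.104),.845+np.pi/2)
R0=rel((.146,.582,.33),1.107);print(R0.as_matrix().round(3))
E
```

```text
t 0.1 pos [0.1458 0.5817 0.2306] ty 1.325 F [ 0.1 -0.3  0.6] gap 1.002 q [1.11 0.1  0.1  1.56 0.   1.35]
dp [-20.017 -15.324  -3.301] ang [-8.0000e-03 -8.0000e-03 -1.0416e+01] rows>= 15.254490314865977
t 0.1 pos [0.1458 0.5817 0.2306] ty 1.325 F [ 0.1 -0.3  0.6] gap 1.002 q [1.11 0.1  0.1  1.56 0.   1.35]
dp [-20.019 -15.316   4.233] ang [-8.0000e-03 -8.0000e-03 -1.0416e+01] rows>= 15.334961649847353
t 0.1 pos [0.1458 0.5817 0.2306] ty 1.325 F [ 0.1 -0.3  0.6] gap 1.002 q [1.11 0.1  0.1  1.56 0.   1.35]
dp [-2.000e-03  7.000e-03 -3.313e+00] ang [-1.100e-02 -1.000e-03  2.082e+00] rows>= 1.9877131108133421
[[-0.97   0.243 -0.001]
 [ 0.243  0.97  -0.001]
 [ 0.    -0.001 -1.   ]]
```

Call:
servo_tool:
  steps:
    - {"hand": 0.65, "dp": [0, 0, -1.6], "angular": [0, 0, -1.4]}
    - {"hand": 0.65, "dp": [-1, -0.8, -3.3], "angular": [0, 0, -2.8]}
    - {"hand": 0.65, "dp": [-2, -1.5, -3.3], "angular": [0, 0, -4.2]}
    - {"hand": 0.65, "dp": [-20, -15.3, -3.3], "angular": [0, 0, -10.4]}
    - {"hand": 0.65, "dp": [-20, -15.3, -3.3], "angular": [0, 0, -10.4]}
    - {"hand": 0.65, "dp": [-20, -15.3, -3.3], "angular": [0, 0, -10.4]}
    - {"hand": 0.65, "dp": [-20, -15.3, -3.3], "angular": [0, 0, -10.4]}
    - {"hand": 0.65, "dp": [-20, -15.3, -3.3], "angular": [0, 0, -10.4]}
    - {"hand": 0.65, "dp": [-20, -15.3, -3.3], "angular": [0, 0, -10.4]}
    - {"hand": 0.65, "dp": [-20, -15.3, -3.3], "angular": [0, 0, -10.4]}
    - {"hand": 0.65, "dp": [-20, -15.3, -3.3], "angular": [0, 0, -10.4]}
    - {"hand": 0.65, "dp": [-20, -15.3, -3.3], "angular": [0, 0, -10.4]}
    - {"hand": 0.65, "dp": [-20, -15.3, -3.3], "angular": [0, 0, -10.4]}
    - {"hand": 0.65, "dp": [-20, -15.3, -3.3], "angular": [0, 0, -10.4]}
    - {"hand": 0.65, "dp": [-20, -15.3, -3.3], "angular": [0, 0, -10.4]}
    - {"hand": 0.65, "dp": [-20, -15.3, -3.3], "angular": [0, 0, -10.4]}
    - {"hand": 0.65, "dp": [-20, -15.3, -3.3], "angular": [0, 0, -10.4]}
    - {"hand": 0.65, "dp": [-20, -15.3, -3.3], "angular": [0, 0, -10.4]}
    - {"hand": 0.65, "dp": [-20, -15.3, -3.3], "angular": [0, 0, -10.4]}
    - {"hand": 0.65, "dp": [-20, -15.3, -3.3], "angular": [0, 0, -10.4]}
  newtons: 40

```text
t: 2.1
position: [0.6157, -0.0087, 0.3301]
eef_rot: [1.286, -2.865, 0.001]
force: [-0.3, -0.2, 0.6]
finger_gap: 0.649
```

```bash
python3 - <<'E'
from h import *
rel((.6165,-.0102,.104),.845+np.pi/2)
E
```

```text
t 2.1 pos [ 0.6157 -0.0087  0.3301] ty 2.415 F [-0.3 -0.2  0.6] gap 0.649 q [-0.23  0.21  0.39  1.76 -0.   -1.07]
dp [ 0.012 -0.053  7.536] ang [ 0.001 -0.011 -0.012] rows>= 4.521486356120488
```

Call:
servo_tool:
  steps:
    - {"hand": 0.65, "dp": [0.01, -0.05, 1.6]}
    - {"hand": 0.65, "dp": [0.01, -0.05, 3.2]}
    - {"hand": 0.65, "dp": [0.01, -0.05, 4.8]}
    - {"hand": 0.65, "dp": [0.01, -0.05, 5.8]}
    - {"hand": 0.65, "dp": [0.01, -0.05, 6.6]}
    - {"hand": 0.65, "dp": [0.01, -0.05, 7.1]}
    - {"hand": 0.65, "dp": [0.01, -0.05, 7.5]}
    - {"hand": 0.65, "dp": [0.01, -0.05, 7.5]}
    - {"hand": 0.0, "dp": [0.01, -0.05, 7.5]}
    - {"hand": 0.0, "dp": [0.01, -0.05, 7.5]}
    - {"hand": 0.0, "dp": [0.01, -0.05, 7.5]}
    - {"hand": 0.0, "dp": [0.01, -0.05, 7.5]}
    - {"hand": 0.0, "dp": [0.01, -0.05, 7.5]}
    - {"hand": 0.0, "dp": [0.01, -0.05, 7.5]}
  newtons: 40

```text
invalid input
```

```bash
python3 - <<'E'
from h import *
rel((.6165,-.0102,.104),.845+np.pi/2)
s=camera("scene"); cv2.imwrite("pics/e1.png",cv2.resize(s[110:320,180:440],None,fx=2.8,fy=2.8))
E
```

```text
t 2.1 pos [ 0.6157 -0.0087  0.3301] ty 2.415 F [-0.3 -0.2  0.6] gap 0.649 q [-0.23  0.21  0.39  1.76 -0.   -1.07]
dp [ 0.012 -0.053  7.536] ang [ 0.001 -0.011 -0.012] rows>= 4.521486356120488
```

View pics/e1.png

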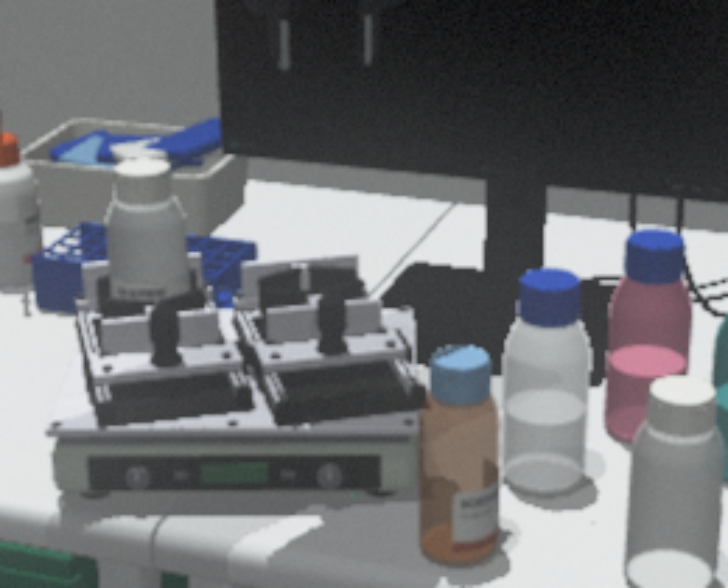

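The call was refused, most likely because `angular` was missing. The arm hasn't moved, and the fingers hang centred above the grip at crop (330,300).

Call:
servo_tool:
  steps:
    - {"hand": 0.65, "dp": [0, -0.05, 1.6], "angular": [0, 0, 0]}
    - {"hand": 0.65, "dp": [0, -0.05, 3.2], "angular": [0, 0, 0]}
    - {"hand": 0.65, "dp": [0, -0.05, 4.8], "angular": [0, 0, 0]}
    - {"hand": 0.65, "dp": [0, -0.05, 5.8], "angular": [0, 0, 0]}
    - {"hand": 0.65, "dp": [0, -0.05, 6.6], "angular": [0, 0, 0]}
    - {"hand": 0.65, "dp": [0, -0.05, 7.1], "angular": [0, 0, 0]}
    - {"hand": 0.65, "dp": [0, -0.05, 7.5], "angular": [0, 0, 0]}
    - {"hand": 0.65, "dp": [0, -0.05, 7.5], "angular": [0, 0, 0]}
    - {"hand": 0, "dp": [0, -0.05, 7.5], "angular": [0, 0, 0]}
    - {"hand": 0, "dp": [0, -0.05, 7.5], "angular": [0, 0, 0]}
    - {"hand": 0, "dp": [0, -0.05, 7.5], "angular": [0, 0, 0]}
    - {"hand": 0, "dp": [0, -0.05, 7.5], "angular": [0, 0, 0]}
    - {"hand": 0, "dp": [0, -0.05, 7.5], "angular": [0, 0, 0]}
    - {"hand": 0, "dp": [0, -0.05, 7.5], "angular": [0, 0, 0]}
  newtons: 40

```text
t: 3.55
position: [0.6178, -0.0098, 0.1072]
eef_rot: [-1.286, 2.864, -0.004]
force: [0.5, 0.0, 6.5]
finger_gap: 0.269
```

```bash
python3 - <<'E'
from h import *
rel((.6165,-.0102,.104),.845+np.pi/2)
s=camera("scene"); cv2.imwrite("pics/e2.png",cv2.resize(s[110:320,180:440],None,fx=2.8,fy=2.8))
E
```

```text
t 3.55 pos [ 0.6178 -0.0098  0.1072] ty 2.415 F [0.5 0.  6.5] gap 0.269 q [-0.23  0.17 -0.06  1.34 -0.   -1.07]
dp [0.039 0.025 0.106] ang [-0.028  0.005 -0.007] rows>= 0.06923052981952142
```

View pics/e2.png

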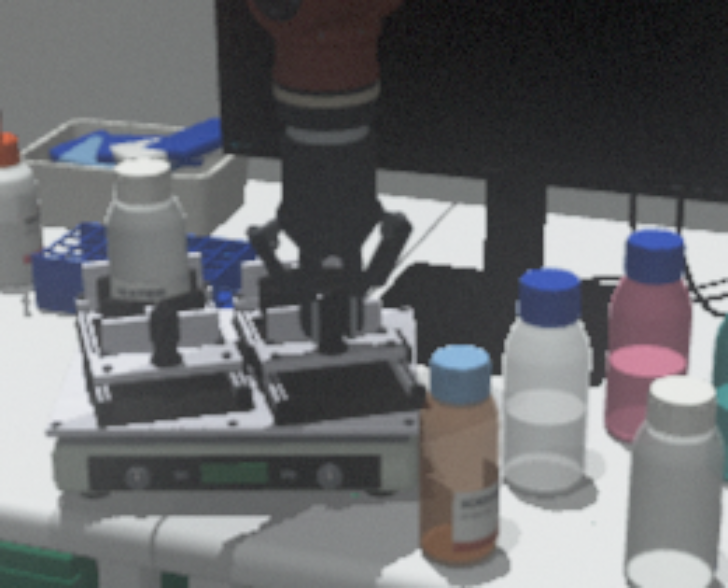

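The grip is held (gap 0.269, about 23 mm), but the tips press lightly on the beam with 6.5 N. I'll ease up 2 mm and draw the jaw back.

Call:
servo_tool:
  steps:
    - {"hand": 0, "dp": [0, 0, -0.05], "angular": [0, 0, 0]}
    - {"hand": 0, "dp": [0.2, 0, -0.05], "angular": [0, 0, 0]}
    - {"hand": 0, "dp": [0.5, 0, -0.05], "angular": [0, 0, 0]}
    - {"hand": 0, "dp": [0.8, 0, -0.05], "angular": [0, 0, 0]}
    - {"hand": 0, "dp": [1.1, 0, -0.05], "angular": [0, 0, 0]}
    - {"hand": 0, "dp": [1.4, 0, -0.05], "angular": [0, 0, 0]}
    - {"hand": 0, "dp": [1.6, 0, -0.05], "angular": [0, 0, 0]}
    - {"hand": 0, "dp": [1.7, 0, -0.05], "angular": [0, 0, 0]}
    - {"hand": 0, "dp": [1.7, 0, -0.05], "angular": [0, 0, 0]}
    - {"hand": 0, "dp": [1.7, 0, -0.05], "angular": [0, 0, 0]}

```text
t: 4.6
position: [0.5835, -0.0485, 0.1074]
eef_rot: [-1.286, 2.866, -0.004]
force: [3.8, -3.6, -10.1]
finger_gap: 0.267
```

```bash
python3 - <<'E'
from h import *
o=observe(); print(o["position"],o["force"],o["finger_gap"])
s=camera("scene"); cv2.imwrite("pics/e3.png",cv2.resize(s[110:320,180:440],None,fx=2.8,fy=2.8))
E
```

```text
[ 0.58347565 -0.04853473  0.10736968] [  3.79188707  -3.60094545 -10.0967998 ] 0.26738994204747973
```

View pics/e3.png

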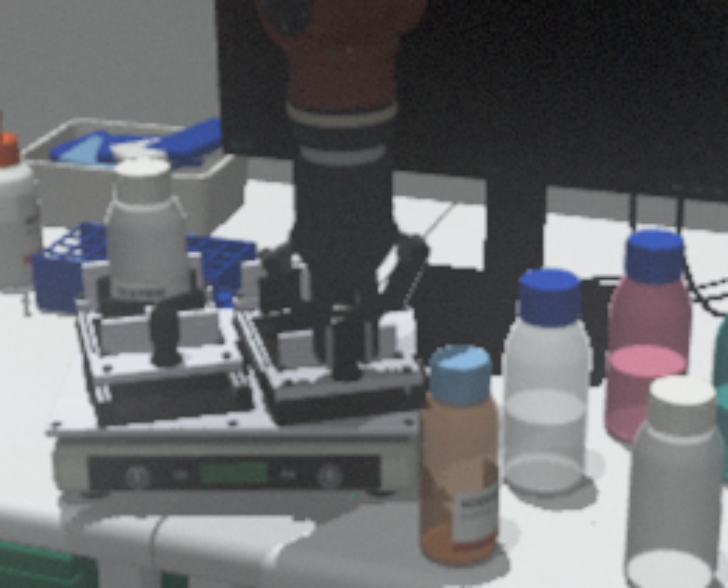

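Call:
servo_tool:
  steps:
    - {"hand": 0.65, "dp": [0, 0, 0], "angular": [0, 0, 0]}
    - {"hand": 0.65, "dp": [0, 0, 0], "angular": [0, 0, 0]}
    - {"hand": 0.65, "dp": [0, 0, 0], "angular": [0, 0, 0]}
    - {"hand": 0.65, "dp": [0, 0, -1], "angular": [0, 0, 0]}
    - {"hand": 0.65, "dp": [0, 0, -2.5], "angular": [0, 0, 0]}
    - {"hand": 0.65, "dp": [0, 0, -4], "angular": [0, 0, 0]}
    - {"hand": 0.8, "dp": [0, 0, -5.6], "angular": [0, 0, 0]}
    - {"hand": 0.8, "dp": [0, 0, -6.7], "angular": [0, 0, 0]}
    - {"hand": 0.8, "dp": [0, 0, -6.7], "angular": [0, 0, 0]}

```text
t: 5.55
position: [0.5849, -0.0485, 0.3147]
eef_rot: [-1.284, 2.86, -0.013]
force: [0.9, 0.1, 1.0]
finger_gap: 0.805
```

```bash
python3 - <<'E'
from h import *
rel((.595,-.328,.310),.845+np.pi/2)
E
```

```text
t 5.55 pos [ 0.5849 -0.0485  0.3147] ty 2.415 F [0.9 0.1 1. ] gap 0.805 q [-0.3   0.09  0.23  1.71 -0.   -1.15]
dp [ 6.738 -6.444  0.205] ang [-0.097  0.026 -0.011] rows>= 5.595420683925441
```

Call:
servo_tool:
  steps:
    - {"hand": 0.8, "dp": [1.1, -1.05, 0], "angular": [-0.1, 0, 0]}
    - {"hand": 0.8, "dp": [2.2, -2.1, 0], "angular": [-0.1, 0, 0]}
    - {"hand": 0.8, "dp": [3.3, -3.2, 0], "angular": [-0.1, 0, 0]}
    - {"hand": 0.8, "dp": [4.4, -4.2, 0], "angular": [-0.1, 0, 0]}
    - {"hand": 0.8, "dp": [5.4, -5.2, 0.1], "angular": [-0.1, 0, 0]}
    - {"hand": 0.8, "dp": [6.2, -5.9, 0.1], "angular": [-0.1, 0, 0]}
    - {"hand": 0.8, "dp": [6.74, -6.44, 0.2], "angular": [-0.1, 0, 0]}
    - {"hand": 0.8, "dp": [6.74, -6.44, 0.2], "angular": [-0.1, 0, 0]}
    - {"hand": 0.8, "dp": [6.74, -6.44, 0.2], "angular": [-0.1, 0, 0]}

```text
t: 6.45
position: [0.5947, -0.3278, 0.3094]
eef_rot: [-1.285, 2.865, 0.004]
force: [-0.5, 0.5, 0.3]
finger_gap: 0.8
```

```bash
python3 - <<'E'
from h import *
rel((.595,-.328,.121),.845+np.pi/2)
E
```

```text
t 6.45 pos [ 0.5947 -0.3278  0.3094] ty 2.414 F [-0.5  0.5  0.3] gap 0.8 q [-0.7   0.41  0.59  1.76  0.   -1.54]
dp [ 0.016 -0.02   6.28 ] ang [ 0.015  0.028 -0.018] rows>= 3.768177618157914
```

Call:
servo_tool:
  steps:
    - {"hand": 0.8, "dp": [0, 0, 1.4], "angular": [0, 0, 0]}
    - {"hand": 0.8, "dp": [0, 0, 2.8], "angular": [0, 0, 0]}
    - {"hand": 0.8, "dp": [0, 0, 4], "angular": [0, 0, 0]}
    - {"hand": 0.8, "dp": [0, 0, 5], "angular": [0, 0, 0]}
    - {"hand": 0.8, "dp": [0, 0, 5.7], "angular": [0, 0, 0]}
    - {"hand": 0.8, "dp": [0, 0, 6.2], "angular": [0, 0, 0]}
    - {"hand": 0.8, "dp": [0, 0, 6.2], "angular": [0, 0, 0]}

```text
t: 7.15
position: [0.5941, -0.3254, 0.1215]
eef_rot: [-1.287, 2.865, 0.009]
force: [-0.8, -0.3, -0.2]
finger_gap: 0.799
```

```bash
python3 - <<'E'
from h import *
o=observe(); print(o["position"],o["force"],o["finger_gap"])
s=camera("scene"); cv2.imwrite("pics/e4.png",cv2.resize(s[140:340,300:540],None,fx=3,fy=3))
E
```

```text
[ 0.59413272 -0.32542899  0.12145625] [-0.78942119 -0.31629119 -0.21311791] 0.7992437472990447
```

View pics/e4.png

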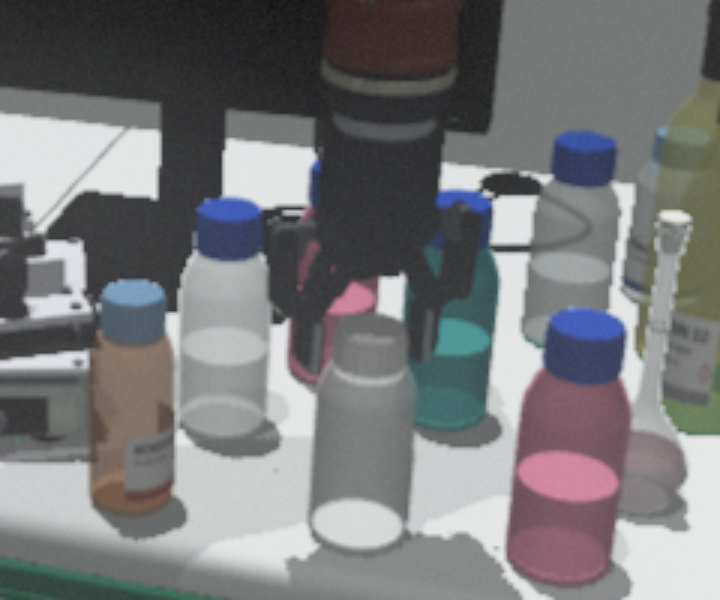

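The fingers straddle the white cap, at crop (370,345), evenly on both sides. I'll close and lift.

Call:
servo_tool:
  steps:
    - {"hand": 0.3, "dp": [0, 0, 0], "angular": [0, 0, 0]}
    - {"hand": 0.3, "dp": [0, 0, 0], "angular": [0, 0, 0]}
    - {"hand": 0.3, "dp": [0, 0, 0], "angular": [0, 0, 0]}
    - {"hand": 0.3, "dp": [0, 0, 0], "angular": [0, 0, 0]}
    - {"hand": 0.3, "dp": [0, 0, 0], "angular": [0, 0, 0]}
    - {"hand": 0.3, "dp": [0, 0, -0.4], "angular": [0, 0, 0]}
    - {"hand": 0.3, "dp": [0, 0, -0.8], "angular": [0, 0, 0]}
    - {"hand": 0.3, "dp": [0, 0, -1.2], "angular": [0, 0, 0]}
  newtons: 40

```text
t: 8.0
position: [0.5948, -0.3265, 0.1608]
eef_rot: [-1.286, 2.864, 0.005]
force: [-0.3, -0.6, -2.8]
finger_gap: 0.526
```

```bash
python3 - <<'E'
from h import *
rel((.595,-.328,.36),.845+np.pi/2)
s=camera("scene"); cv2.imwrite("pics/e5.png",cv2.resize(s[140:340,300:540],None,fx=3,fy=3))
E
```

```text
t 8.0 pos [ 0.5948 -0.3265  0.1608] ty 2.415 F [-0.3 -0.6 -2.8] gap 0.526 q [-0.7   0.35  0.24  1.47  0.   -1.54]
dp [ 0.013 -0.024 -6.641] ang [ 0.019  0.028 -0.01 ] rows>= 3.984833228695114
```

View pics/e5.png

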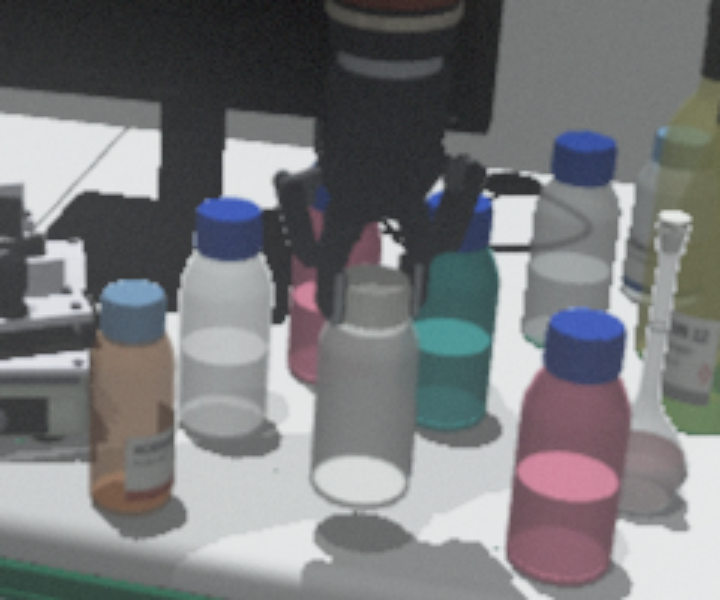

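Call:
servo_tool:
  steps:
    - {"hand": 0.3, "dp": [0, 0, -1.2], "angular": [0, 0, 0]}
    - {"hand": 0.3, "dp": [0, 0, -2.6], "angular": [0, 0, 0]}
    - {"hand": 0.3, "dp": [0, 0, -4], "angular": [0, 0, 0]}
    - {"hand": 0.3, "dp": [0, 0, -5.3], "angular": [0, 0, 0]}
    - {"hand": 0.3, "dp": [0, 0, -6.3], "angular": [0, 0, 0]}
    - {"hand": 0.3, "dp": [0, 0, -6.7], "angular": [0, 0, 0]}
    - {"hand": 0.3, "dp": [0, 0, -6.7], "angular": [0, 0, 0]}

```text
t: 8.75
position: [0.5955, -0.3279, 0.367]
eef_rot: [-1.285, 2.861, -0.005]
force: [-0.4, -0.1, -2.2]
finger_gap: 0.524
```

```bash
python3 - <<'E'
from h import *
rel((.6631,.0424,.36),.845+np.pi/2)
E
```

```text
t 8.75 pos [ 0.5955 -0.3279  0.367 ] ty 2.415 F [-0.4 -0.1 -2.2] gap 0.524 q [-0.7   0.48  0.79  1.88  0.   -1.54]
dp [-10.721   6.52    0.235] ang [-0.05  0.03 -0.01] rows>= 7.530162329784742
```

Call:
servo_tool:
  steps:
    - {"hand": 0.3, "dp": [-0.6, 0.37, 0], "angular": [0, 0, 0]}
    - {"hand": 0.3, "dp": [-1.6, 0.97, 0], "angular": [0, 0, 0]}
    - {"hand": 0.3, "dp": [-2.8, 1.7, 0], "angular": [0, 0, 0]}
    - {"hand": 0.3, "dp": [-4, 2.43, 0], "angular": [0, 0, 0]}
    - {"hand": 0.3, "dp": [-5.2, 3.16, 0], "angular": [0, 0, 0]}
    - {"hand": 0.3, "dp": [-6.4, 3.9, 0.1], "angular": [0, 0, 0]}
    - {"hand": 0.3, "dp": [-7.6, 4.62, 0.1], "angular": [0, 0, 0]}
    - {"hand": 0.3, "dp": [-8.7, 5.3, 0.2], "angular": [0, 0, 0]}
    - {"hand": 0.3, "dp": [-9.6, 5.84, 0.2], "angular": [0, 0, 0]}
    - {"hand": 0.3, "dp": [-10.3, 6.26, 0.2], "angular": [0, 0, 0]}
    - {"hand": 0.3, "dp": [-10.72, 6.52, 0.2], "angular": [0, 0, 0]}
    - {"hand": 0.3, "dp": [-10.72, 6.52, 0.2], "angular": [0, 0, 0]}
    - {"hand": 0.3, "dp": [-10.72, 6.52, 0.2], "angular": [0, 0, 0]}

```text
t: 10.05
position: [0.663, 0.0419, 0.3605]
eef_rot: [-1.285, 2.862, -0.005]
force: [-0.5, -0.3, -1.4]
finger_gap: 0.529
```

```bash
python3 - <<'E'
from h import *
rel((.6631,.0424,.23),.845+np.pi/2)
E
```

```text
t 10.05 pos [0.663  0.0419 0.3605] ty 2.415 F [-0.5 -0.3 -1.4] gap 0.529 q [-0.13  0.41  0.69  1.85 -0.   -0.98]
dp [-0.005  0.029  4.348] ang [-0.047  0.023 -0.01 ] rows>= 2.609023569076488
```

Call:
servo_tool:
  steps:
    - {"hand": 0.3, "dp": [0, 0.02, 1], "angular": [0, 0, 0]}
    - {"hand": 0.3, "dp": [0, 0.02, 2], "angular": [0, 0, 0]}
    - {"hand": 0.3, "dp": [0, 0.02, 2.8], "angular": [0, 0, 0]}
    - {"hand": 0.3, "dp": [0, 0.02, 3.2], "angular": [0, 0, 0]}
    - {"hand": 0.3, "dp": [0, 0.02, 3.2], "angular": [0, 0, 0]}
    - {"hand": 0.3, "dp": [0, 0.02, 3.2], "angular": [0, 0, 0]}

```text
t: 10.65
position: [0.6629, 0.0411, 0.2649]
eef_rot: [-1.283, 2.863, -0.006]
force: [0.5, 0.1, -1.4]
finger_gap: 0.531
```

```bash
cat > ov2.py <<'E'
from h import *
import sys
k=sys.argv[1]; yaw=.845; ax=np.array([np.cos(yaw),np.sin(yaw)])
A=np.array([.5876,.1572]); R=np.array([.6365,.0125]);L=A-.043*ax
rel((.6631,.0424,.1975),.845+np.pi/2); o=observe()
b=np.array(eval(sys.argv[3])) if len(sys.argv)>3 else o["position"][:2]; z0=float(sys.argv[4]) if len(sys.argv)>4 else o["position"][2]-.1225
pl=polys([(R,float(sys.argv[2])),(L,.034)],[(b,z0),(A,.075)],yaw)
t=camera("top");s=camera("scene")
cv2.imwrite(f"pics/{k}t.png",overlay("top",t,pl,(170,185,350,345),4.2))
cv2.imwrite(f"pics/{k}s.png",overlay("scene",s,pl,(190,120,350,290),3.5))
cv2.imwrite(f"pics/{k}raw.png",cv2.resize(s[120:290,190:350],None,fx=3.5,fy=3.5,interpolation=2))
E
python3 ov2.py f1 .0027
```

```text
t 10.65 pos [0.6629 0.0411 0.2649] ty 2.413 F [ 0.5  0.1 -1.4] gap 0.531 q [-0.13  0.31  0.39  1.65 -0.   -0.98]
dp [-0.03   0.036  2.246] ang [-0.049  0.023 -0.022] rows>= 1.3481470279245522
```

View pics/f1s.png

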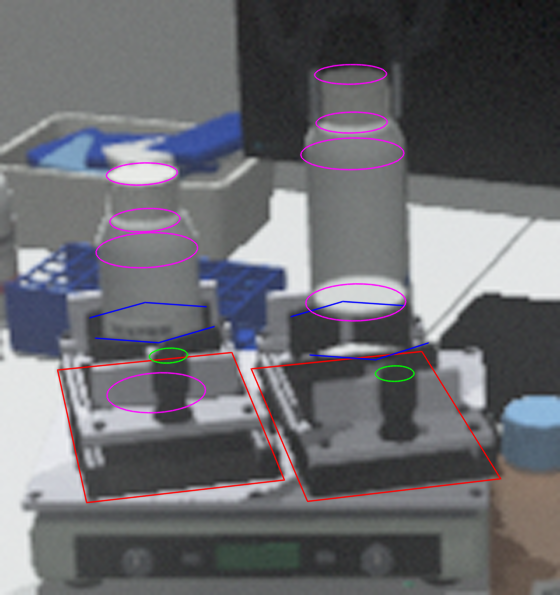

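View pics/f1t.png

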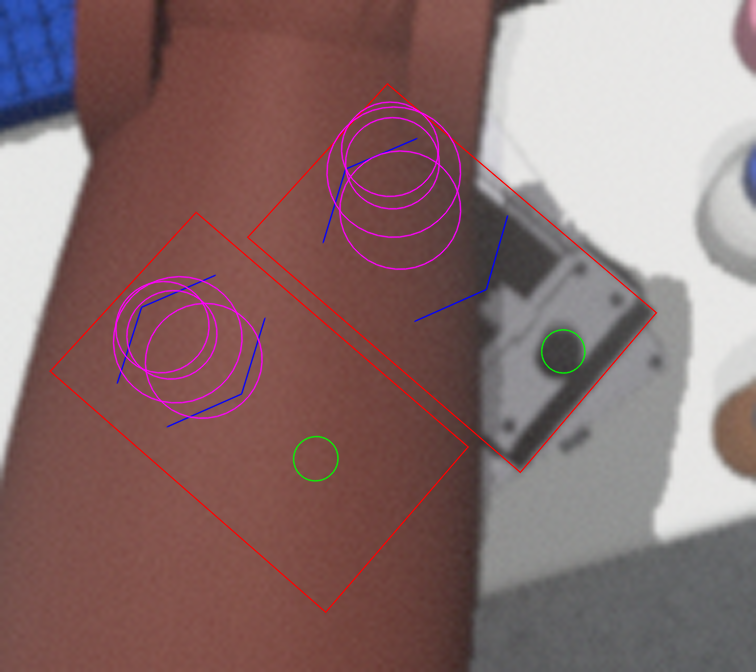

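Call:
servo_tool:
  steps:
    - {"hand": 0.3, "dp": [-0.03, 0.04, 0.6], "angular": [0, 0, 0]}
    - {"hand": 0.3, "dp": [-0.03, 0.04, 1.2], "angular": [0, 0, 0]}
    - {"hand": 0.3, "dp": [-0.03, 0.04, 1.6], "angular": [0, 0, 0]}
    - {"hand": 0.3, "dp": [-0.03, 0.04, 1.9], "angular": [0, 0, 0]}
    - {"hand": 0.3, "dp": [-0.03, 0.04, 2.0], "angular": [0, 0, 0]}
    - {"hand": 0.3, "dp": [-0.03, 0.04, 2.0], "angular": [0, 0, 0]}

```text
t: 11.35
position: [0.6636, 0.0428, 0.206]
eef_rot: [-1.283, 2.861, -0.007]
force: [0.7, 0.0, -1.9]
finger_gap: 0.523
```

```bash
python3 ov2.py f2 .0027
```

```text
t 11.35 pos [0.6636 0.0428 0.206 ] ty 2.414 F [ 0.7  0.  -1.9] gap 0.523 q [-0.13  0.29  0.26  1.53 -0.   -0.97]
dp [0.022 0.006 0.282] ang [-0.062  0.032 -0.018] rows>= 0.16951011028196117
```

View pics/f2s.png

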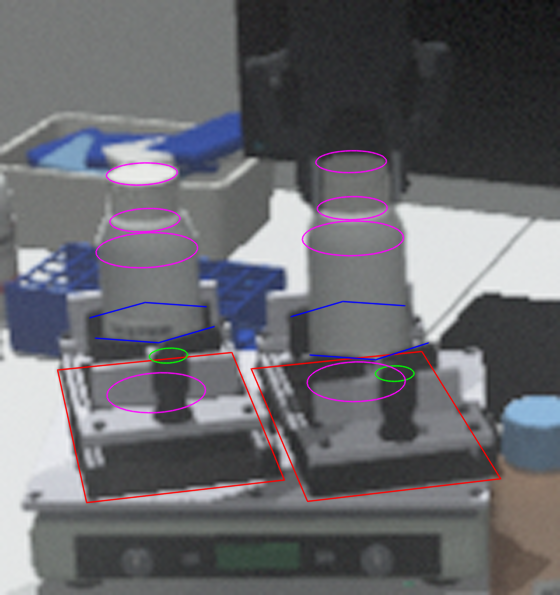

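Entered cleanly between the pads with no contact force. I'll lower it the last 8 mm or so slowly, watching the force.

Call:
servo_tool:
  steps:
    - {"hand": 0.3, "dp": [0.02, 0, 0.1], "angular": [0, 0, 0]}
    - {"hand": 0.3, "dp": [0.02, 0, 0.17], "angular": [0, 0, 0]}
    - {"hand": 0.3, "dp": [0.02, 0, 0.22], "angular": [0, 0, 0]}
    - {"hand": 0.3, "dp": [0.02, 0, 0.22], "angular": [0, 0, 0]}
    - {"hand": 0.3, "dp": [0.02, 0, 0.22], "angular": [0, 0, 0]}

```text
t: 11.95
position: [0.6639, 0.0423, 0.2008]
eef_rot: [-1.283, 2.86, -0.009]
force: [0.4, -0.4, 3.8]
finger_gap: 0.527
```

Call:
servo_tool:
  steps:
    - {"hand": 0.3, "dp": [0, 0, 0.03], "angular": [0, 0, 0]}
    - {"hand": 0.3, "dp": [0, 0, 0.03], "angular": [0, 0, 0]}

```text
t: 12.15
position: [0.664, 0.0424, 0.2007]
eef_rot: [-1.282, 2.859, -0.009]
force: [-0.8, -0.0, 6.7]
finger_gap: 0.529
```

```bash
python3 ov2.py f3 .0027
```

```text
t 12.15 pos [0.664  0.0424 0.2007] ty 2.414 F [-0.8 -0.   6.7] gap 0.529 q [-0.13  0.29  0.25  1.52 -0.   -0.98]
dp [0.019 0.023 0.106] ang [-0.084  0.049 -0.016] rows>= 0.06606361706334342
```

View pics/f3s.png

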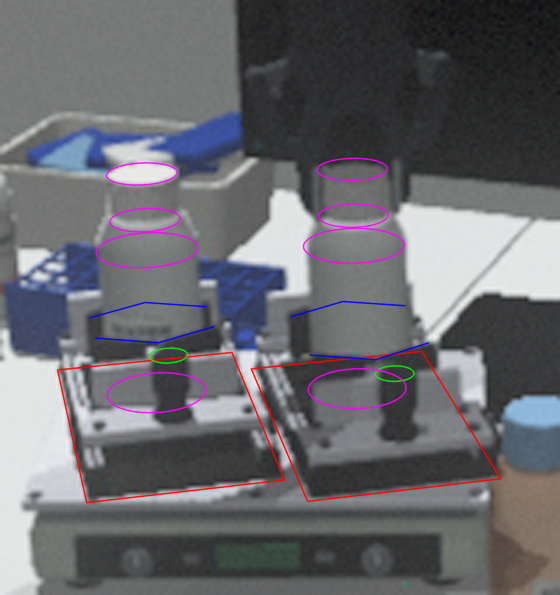

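It's resting on the mat: the force rises and the height no longer changes. I'll release and go up.

Call:
servo_tool:
  steps:
    - {"hand": 0.3, "dp": [0, 0, -0.03], "angular": [0, 0, 0]}
    - {"hand": 0.75, "dp": [0, 0, -0.03], "angular": [0, 0, 0]}
    - {"hand": 0.75, "dp": [0, 0, -0.03], "angular": [0, 0, 0]}
    - {"hand": 0.75, "dp": [0, 0, -0.03], "angular": [0, 0, 0]}
    - {"hand": 0.75, "dp": [0, 0, -0.5], "angular": [0, 0, 0]}
    - {"hand": 0.75, "dp": [0, 0, -1.5], "angular": [0, 0, 0]}
    - {"hand": 0.75, "dp": [0, 0, -3], "angular": [0, 0, 0]}
    - {"hand": 0.75, "dp": [0, 0, -4.3], "angular": [0, 0, 0]}
    - {"hand": 0.75, "dp": [0, 0, -4.3], "angular": [0, 0, 0]}

```text
t: 13.15
position: [0.6641, 0.0424, 0.3379]
eef_rot: [-1.279, 2.851, -0.018]
force: [1.0, -0.4, 0.9]
finger_gap: 0.752
```

```bash
python3 ov2.py f4 .0027 "(.664,.0424)" .075; python3 -c "
from h import *
rel((.5835,-.0485,.335),.845+np.pi/2)"
```

```text
t 13.15 pos [0.6641 0.0424 0.3379] ty 2.414 F [ 1.  -0.4  0.9] gap 0.752 q [-0.13  0.36  0.58  1.78 -0.   -0.98]
dp [0.073 0.104 4.677] ang [-0.165  0.104 -0.016] rows>= 2.807139961326355
t 13.25 pos [0.6633 0.0426 0.3319] ty 2.414 F [-0.3  0.7 -0.7] gap 0.749 q [-0.13  0.36  0.57  1.77 -0.   -0.98]
dp [ 4.036 -0.033 -0.131] ang [-0.11   0.067 -0.016] rows>= 2.4226616045205165
```

View pics/f4s.png

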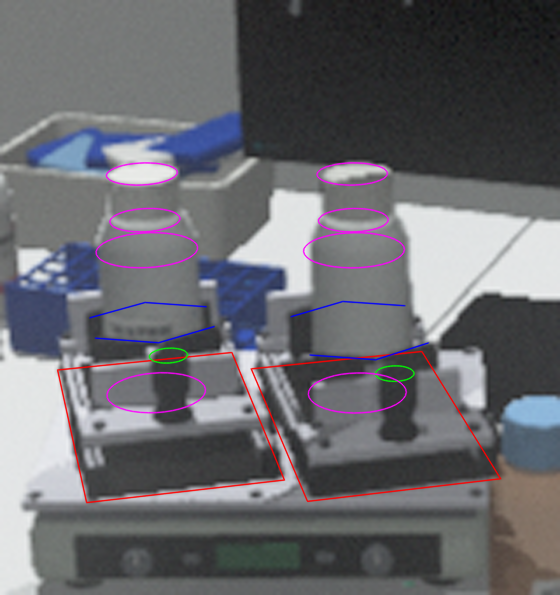

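The bottle stands upright in the empty clamp. Now I'll go to the jaw grip and push it home.

Call:
servo_tool:
  steps:
    - {"hand": 0.65, "dp": [1, 0, 0], "angular": [-0.1, 0.06, 0]}
    - {"hand": 0.65, "dp": [2.2, 0, 0], "angular": [-0.1, 0.06, 0]}
    - {"hand": 0.65, "dp": [3.3, -0.03, 0], "angular": [-0.1, 0.06, 0]}
    - {"hand": 0.65, "dp": [4.03, -0.03, 0], "angular": [-0.1, 0.06, 0]}
    - {"hand": 0.65, "dp": [4.03, -0.03, 0], "angular": [-0.1, 0.06, 0]}
    - {"hand": 0.65, "dp": [4.03, -0.03, 0], "angular": [-0.1, 0.06, 0]}

```text
t: 13.85
position: [0.5833, -0.0484, 0.3304]
eef_rot: [-1.284, 2.867, 0.0]
force: [-0.2, 0.2, -0.6]
finger_gap: 0.65
```

```bash
python3 -c "
from h import *
rel((.5835,-.0485,.107),.845+np.pi/2)"
```

```text
t 13.85 pos [ 0.5833 -0.0484  0.3304] ty 2.413 F [-0.2  0.2 -0.6] gap 0.65 q [-0.31  0.11  0.28  1.75  0.   -1.15]
dp [ 0.000e+00 -7.000e-03  7.448e+00] ang [-0.001  0.005 -0.025] rows>= 4.468975490071732
```

Call:
servo_tool:
  steps:
    - {"hand": 0.65, "dp": [0, 0, 1.6], "angular": [0, 0, 0]}
    - {"hand": 0.65, "dp": [0, 0, 3.2], "angular": [0, 0, 0]}
    - {"hand": 0.65, "dp": [0, 0, 4.8], "angular": [0, 0, 0]}
    - {"hand": 0.65, "dp": [0, 0, 5.8], "angular": [0, 0, 0]}
    - {"hand": 0.65, "dp": [0, 0, 6.6], "angular": [0, 0, 0]}
    - {"hand": 0.65, "dp": [0, 0, 7.1], "angular": [0, 0, 0]}
    - {"hand": 0.65, "dp": [0, 0, 7.35], "angular": [0, 0, 0]}
    - {"hand": 0.65, "dp": [0, 0, 7.35], "angular": [0, 0, 0]}
    - {"hand": 0, "dp": [0, 0, 7.35], "angular": [0, 0, 0]}
    - {"hand": 0, "dp": [0, 0, 7.35], "angular": [0, 0, 0]}
    - {"hand": 0, "dp": [0, 0, 7.35], "angular": [0, 0, 0]}
    - {"hand": 0, "dp": [0, 0, 7.35], "angular": [0, 0, 0]}
    - {"hand": 0, "dp": [0, 0, 7.35], "angular": [0, 0, 0]}
  newtons: 40

```text
t: 15.15
position: [0.5838, -0.0483, 0.1116]
eef_rot: [-1.284, 2.865, -0.001]
force: [-3.5, 3.3, 6.4]
finger_gap: 0.267
```

```bash
python3 -c "
from h import *
c=np.array([np.cos(.845),np.sin(.845)]);g=np.array([.6365,.0125])+c*(-.050)
print(g);rel((g[0],g[1],.107),.845+np.pi/2)"
```

```text
[ 0.60331344 -0.02489856]
t 15.15 pos [ 0.5838 -0.0483  0.1116] ty 2.413 F [-3.5  3.3  6.4] gap 0.267 q [-0.31  0.07 -0.16  1.34  0.   -1.15]
dp [-1.014  0.034  0.154] ang [-0.012  0.014 -0.024] rows>= 0.6154545121643654
```

Call:
servo_tool:
  steps:
    - {"hand": 0, "dp": [-0.15, 0.02, 0], "angular": [0, 0, 0]}
    - {"hand": 0, "dp": [-0.35, 0.02, 0], "angular": [0, 0, 0]}
    - {"hand": 0, "dp": [-0.55, 0.02, 0], "angular": [0, 0, 0]}
    - {"hand": 0, "dp": [-0.7, 0.02, 0], "angular": [0, 0, 0]}
    - {"hand": 0, "dp": [-0.8, 0.02, 0], "angular": [0, 0, 0]}
    - {"hand": 0, "dp": [-0.85, 0.02, 0], "angular": [0, 0, 0]}
    - {"hand": 0, "dp": [-0.85, 0.02, 0], "angular": [0, 0, 0]}

```text
t: 15.85
position: [0.6009, -0.0288, 0.1117]
eef_rot: [-1.284, 2.865, -0.002]
force: [2.3, -4.5, -2.7]
finger_gap: 0.267
```

```bash
cat > st.py <<'E'
from h import *
o=observe();c=np.array([np.cos(.845),np.sin(.845)])
print(o["t"],"slide x",((o["position"][:2]-[.6365,.0125])@c).round(4),"F along",(o["force"][:2]@c).round(1),o["force"].round(1))
E
python3 st.py; python3 ov2.py f5 .03 "(.664,.0424)" .075
```

```text
15.85 slide x -0.0545 F along -1.8 [ 2.3 -4.5 -2.7]
t 15.85 pos [ 0.6009 -0.0288  0.1117] ty 2.413 F [ 2.3 -4.5 -2.7] gap 0.267 q [-0.27  0.12 -0.11  1.35  0.   -1.11]
dp [-3.156  0.027 -2.856] ang [-0.019  0.016 -0.023] rows>= 2.553854864262275
```

View pics/f5raw.png

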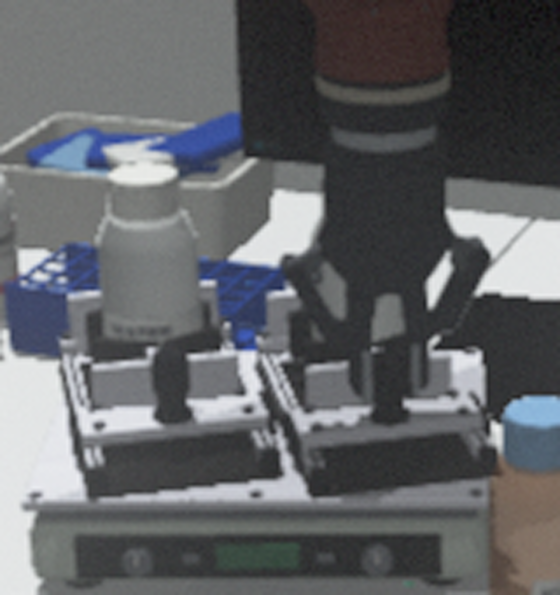

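Call:
servo_tool:
  steps:
    - {"hand": 0, "dp": [-0.04, 0, 0], "angular": [0, 0, 0]}
    - {"hand": 0, "dp": [-0.07, 0, 0], "angular": [0, 0, 0]}
    - {"hand": 0, "dp": [-0.1, 0, 0], "angular": [0, 0, 0]}
    - {"hand": 0, "dp": [-0.1, 0, 0], "angular": [0, 0, 0]}

```text
t: 16.35
position: [0.6029, -0.0266, 0.1117]
eef_rot: [-1.284, 2.865, -0.002]
force: [0.4, -4.9, -2.5]
finger_gap: 0.269
```

```bash
python3 st.py
```

```text
16.35 slide x -0.0516 F along -3.4 [ 0.4 -4.9 -2.5]
```

Call:
servo_tool:
  steps:
    - {"hand": 0, "dp": [-0.03, 0, 0], "angular": [0, 0, 0]}
    - {"hand": 0, "dp": [-0.06, 0, 0], "angular": [0, 0, 0]}
    - {"hand": 0, "dp": [-0.06, 0, 0], "angular": [0, 0, 0]}

```text
t: 16.65
position: [0.6031, -0.0263, 0.1117]
eef_rot: [1.283, -2.867, 0.004]
force: [-6.2, -10.0, -0.2]
finger_gap: 0.271
```

```bash
python3 st.py
```

```text
16.65 slide x -0.0512 F along -11.6 [ -6.2 -10.   -0.2]
```

Call:
servo_tool:
  steps:
    - {"hand": 0, "dp": [-0.09, 0, 0], "angular": [0, 0, 0]}
    - {"hand": 0, "dp": [-0.09, 0, 0], "angular": [0, 0, 0]}
    - {"hand": 0, "dp": [-0.09, 0, 0], "angular": [0, 0, 0]}

```text
t: 16.95
position: [0.6031, -0.0263, 0.1116]
eef_rot: [1.279, -2.863, 0.006]
force: [-11.7, -14.1, 1.4]
finger_gap: 0.269
```

```bash
python3 st.py
```

```text
16.95 slide x -0.0512 F along -18.3 [-11.7 -14.1   1.4]
```

The jaw is hard against the bottle: 18 N with no further travel. I'll release, lift clear and check.

Call:
servo_tool:
  steps:
    - {"hand": 0.65, "dp": [0, 0, 0], "angular": [0, 0, 0]}
    - {"hand": 0.65, "dp": [0, 0, 0], "angular": [0, 0, 0]}
    - {"hand": 0.65, "dp": [0, 0, 0], "angular": [0, 0, 0]}
    - {"hand": 0.65, "dp": [0.05, 0, -0.6], "angular": [0, 0, 0]}
    - {"hand": 0.65, "dp": [0.1, 0, -1.8], "angular": [0, 0, 0]}
    - {"hand": 0.65, "dp": [0.2, 0, -3.4], "angular": [0, 0, 0]}
    - {"hand": 0.65, "dp": [0.2, 0, -5], "angular": [0, 0, 0]}
    - {"hand": 0.65, "dp": [0.2, 0, -6.6], "angular": [0, 0, 0]}
    - {"hand": 0.65, "dp": [0.2, 0, -7.5], "angular": [0, 0, 0]}
    - {"hand": 0.65, "dp": [0.2, 0, -7.5], "angular": [0, 0, 0]}

```text
t: 17.95
position: [0.6014, -0.0292, 0.3419]
eef_rot: [-1.282, 2.868, -0.013]
force: [0.9, 0.1, 0.5]
finger_gap: 0.649
```

```bash
python3 -c "
from h import *
rel((.40,-.25,.35),.845+np.pi/2)"
```

```text
t 17.95 pos [ 0.6014 -0.0292  0.3419] ty 2.412 F [0.9 0.1 0.5] gap 0.649 q [-0.26  0.17  0.37  1.77 -0.01 -1.1 ]
dp [ 9.963  0.092 -0.238] ang [-0.074 -0.031 -0.04 ] rows>= 5.979692520373982
```

Next I'll move the arm aside so it doesn't block the top view.

Call:
servo_tool:
  steps:
    - {"hand": 0.65, "dp": [1.4, 0, -0.2], "angular": [0, 0, 0]}
    - {"hand": 0.65, "dp": [2.9, 0, -0.2], "angular": [0, 0, 0]}
    - {"hand": 0.65, "dp": [4.4, 0, -0.2], "angular": [0, 0, 0]}
    - {"hand": 0.65, "dp": [5.9, 0, -0.2], "angular": [0, 0, 0]}
    - {"hand": 0.65, "dp": [7.4, 0.1, -0.2], "angular": [0, 0, 0]}
    - {"hand": 0.65, "dp": [8.6, 0.1, -0.2], "angular": [0, 0, 0]}
    - {"hand": 0.65, "dp": [9.6, 0.1, -0.2], "angular": [0, 0, 0]}
    - {"hand": 0.65, "dp": [9.6, 0.1, -0.2], "angular": [0, 0, 0]}
    - {"hand": 0.65, "dp": [9.6, 0.1, -0.2], "angular": [0, 0, 0]}

```text
t: 18.85
position: [0.407, -0.2417, 0.3482]
eef_rot: [-1.28, 2.868, -0.012]
force: [0.2, -0.1, -0.5]
finger_gap: 0.65
```

```bash
python3 ov2.py g1 .034 "(.665,.0447)" .075; python3 -c "
from h import *
cv2.imwrite('pics/g1full.png',camera('scene'))"
```

```text
t 18.85 pos [ 0.407  -0.2417  0.3482] ty 2.41 F [ 0.2 -0.1 -0.5] gap 0.65 q [-0.81 -0.22 -0.    1.78 -0.   -1.65]
dp [-1.2762e+01  6.0000e-03  4.9910e+00] ang [-0.068 -0.024 -0.053] rows>= 8.222097723032723
```

View pics/g1t.png

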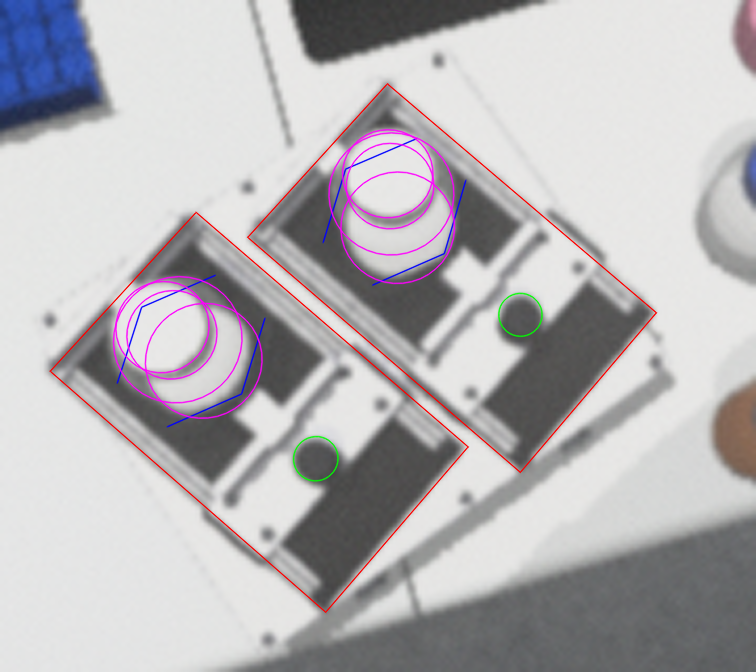

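View pics/g1s.png

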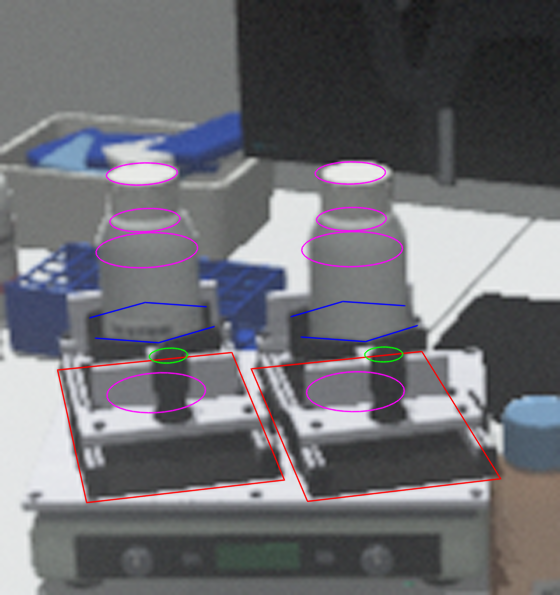

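View pics/g1full.png

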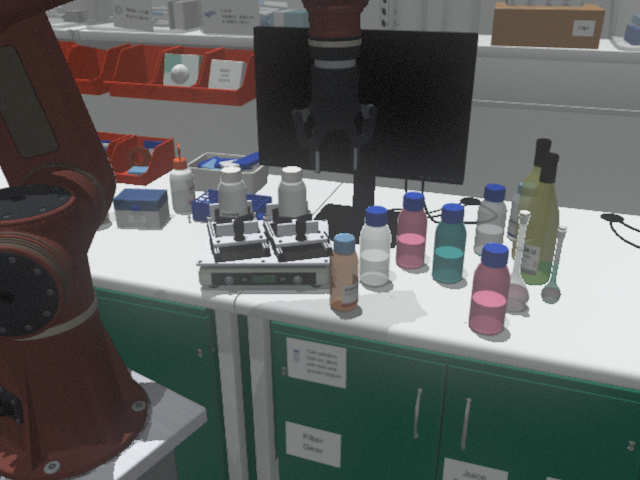

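Both bottles stand upright in matching clamps, at scene (232,190) and (292,190), and the right jaw matches the 0.034 overlay. The first bottle and the other bottles haven't moved, and the arm is clear.

```bash
python3 -c "
from plant import *
print(close_job())"
```

```text
the job is handed in; nothing more can be done
None
```

The shaker is balanced: the bench twin (white bottle, white cap) now stands upright in the right-hand clamp with its jaw pushed up snug. The job took about 19 s of the 64 s allowed and is handed in.

**What I did:** I drew the right clamp's jaw back about 51 mm and picked the bottle up by its cap. I set it down on the mat with about 7 N of contact, then slid the jaw up. It stopped moving against the bottle, with the push at 18 N.

**Last checks:** In both camera views the jaw matches the position expected for a 67 mm bottle (about 0.034). The new bottle sits within about 2 mm of its predicted place. The first bottle and clamp match the starting overlay, and the glass, amber and coloured bottles still stand where they were. The arm is clear of everything.

**Disagreements:**
- **Camera views:** the two cameras differed by about 1 pixel (2 mm).
- **Set-down height:** the gripper height at set-down read about 3 mm higher than expected. After release, the picture showed the bottle flat at the mat height.
- **Refused call:** one move call was refused for a missing field; nothing moved.

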